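# Set a roller tube between bench centres and hold up the sight screen

### The arm

A 6-joint arm with a two-finger parallel gripper is mounted at the origin on the work surface. World frame = base frame: x ahead of the robot, y to its left, z up, the work surface at z = 0. Lengths are in m, angles in rad, forces in N, time in s.
With the tool pointing down it reaches from about 0.25 to 0.775 m from the base axis. Payload 4 kg.
Tool frame: the origin (TCP) lies at the very end of the fingers, on their centre line; the grasp point (between the pads) lies 19 mm behind it (robot.grip_point_offset is the distance from the TCP to the grasp point, in m); z points along the fingers, x is the direction in which the jaws open and shut, and the axes are right-handed (so a half turn about z gives the same grasp; the last joint's range is limited). The gripper opens to 94 mm and grips with 3 to 60 N. Pads are 16 mm wide; open, the fingers measure 119 mm over their backs; the gripper's body (75 mm by 177 mm) begins 78 mm behind the grasp point.
Start: joints at [-0.103, 0.087, 1.371, -0, 1.684, -0.103], TCP at [0.55, -0, 0.206] pointing down, gripper open.
Joint ranges: [-3.1, 3.1], [-0.76, 2.03], [0.27, 2.55], [-1.08, 4.22], [0.17, 2.65], [-2.57, 2.57]. Speed limits (rad/s): [2.79, 2.79, 3.14, 3.14, 3.14, 3.14].

### API

Orientations are given as [roll, pitch, yaw] about the fixed x, y, z axes, in that order (R = Rz(yaw) Ry(pitch) Rx(roll)).
In Python, from bench import robot gives the robot as it stands.
- The arm moves only by the shell command python3 -m inch 'ROWS'. ROWS is text: rows parted by semicolons, each of 5 numbers parted by spaces: the shift along the tool's x, y, z in cm, then the turn about the tool's z in rad, then the closure, from 0 (fully open) to 1 (shut). In form: tx ty tz spin claw; .... A call has 1 to 20 rows; each row is the pose to reach, as a shift and turn from the pose measured when the call began, along the tool's axes at that moment; what a row does not reach only later rows make up. A row lasts 1/12 s, in which the tool goes at most 41.7 mm and 7.16 degrees, less where a joint would pass 70% of its speed; a pose out of reach is approached as far as the arm can. A call with a gripper value outside its range is refused whole. The fingers move at their own pace and stop on an object; the grip force is fixed at half the most. Time passes only in rows, so rows that repeat a pose let the fingers close. It gives the time, the measured TCP pose, the force and the opening at its end, in the units of the state.
- robot.get_obs(): the state, without advancing time (a new reading comes with each control period).
- robot.snapshot(name): name is "scene" or "side" or "wrist"; returns (picture, depth): 400x640x3 uint8, blue, green, red; 400x640 float32, m along the optical axis (not along the pixel's ray), 0 where there is no reading.
- robot.camera_info(name): a dict with "K" (3x3 intrinsics, pixels), "extrinsics" (4x4, takes a point from world to camera coordinates); the wrist camera has in their place "mount" (4x4, takes a point from camera to tool coordinates, whose origin is the TCP and whose axes are the tool frame's). Camera axes: x right, y down, z forward; pixel columns grow to the right and rows downward; lengths in m; the calibration is good to about 2 mm. A picture is of the moment at which its call begins: read the wrist's pose just before it. camera_info takes no time and is no camera call.
- robot.close_job(): hands the job in, once; it reports no verdict.
The state is a dict: "time": time; "joint_positions": joint angles; "qvel": joint speeds; "joint_torque": joint torques, N m; "tool_pos": TCP position; "ee_rot": TCP orientation; "wrist_force": force on the tool from outside, world axes, zero at the start; "wrist_torque": the same for the moment, N m; "width": finger opening in m.
Only numpy, scipy, OpenCV 4.12 (cv2) and the standard library are available. Lean on these libraries where they do the work, as an engineer would, in place of code of your own. Each camera call takes 0.05 s, during which the arm holds its last target.

### The job

Take the steel roller tube off its wooden stand, lay it in the two vee rests of the blue straightness bench and slide the tailstock up by its red grip until both pointed centres are seated firmly in the tube's ends; leave it there. Then take the white sight screen by its red bar, swing it up to its upright balance point, where it would fall neither way, and hold it still there so a colleague can sight the tube against it: finish while still gripping the bar, and do not let the screen go over onto the tube. Leave everything else on the table where it is.

Things in the scene. Friction and masses are not known exactly. Their poses are not given: they have to be found in the camera images.
- tube_centre (a point): Steel roller tube, 140 mm long, 22 mm outside and 14 mm inside diameter, open ends, about 0.2 kg. The point is its centre, on its axis; x runs along the tube (either way round serves). It starts level in the vees of the wooden stand, axis 50 mm above the table, its middle free to grip from above.
- stand: Light wooden stand of the tube, fixed; origin under its centre, x along the tube. Base 125 x 75 mm, 20 mm high, with two vees 10 mm thick, 45 mm either side of its centre.
- bench: Blue straightness bench, fixed, at another place and yaw each run; origin under its centre, x from the tailstock (robot side) to the headstock, y left to the screen, z up. Bed 420 x 100 mm, rails up to 30 mm. Two aluminium vee rests, 10 mm thick, at x = -45 and +45 mm carry the tube 1 mm below the line of centres and guide in one laid up to 8 mm off sideways.
- centre_line (a point): Where the tube's middle is when seated: 75 mm above the table over the bench's origin, axes as the bench. Lay the tube between the two cone tips first: with its middle at x = -18 mm from here it clears both, and the tailstock then pushes it along the rests on to the headstock.
- head_tip (a point): Tip of the fixed headstock centre, a steel cone pointing to the bench's -x, 59 mm from centre_line. 7 mm radius is reached about 11 mm behind the tip. The headstock block begins 26 mm behind the tip and is 96 mm high.
- tailstock (a joint): Slide of the tailstock along the bench's +x, m: 0 = drawn back (starts 0 to 0.012), 0.056 to 0.057 = both centres seated in the tube, 0.064 = end stop (only without a tube). Its cone tip is at x = -114 mm plus this value from centre_line. It stays where left; sliding takes 3 N, pushing the tube about 2 N more; 10 to 15 N seats it and it stops dead.
- tailstock_grip (a point): Middle of the red grip post on the tailstock, 115 mm above the table; moves with the tailstock, axes as the bench. The post is 14 mm wide across the bench (y), 26 mm along it (x), and stands from 90 to 132 mm above the table on a block 40 (x) by 56 mm (y).
- screen (a joint): Angle of the white sight screen about its hinge, rad: 0 = folded level outwards (bench's +y) on a stop, where it starts; 1.571 = upright, bar straight above the hinge, the balance point; beyond, it falls towards the tube, to a stop at 2.5. The hinge is nearly free: let go, the screen (about 0.32 kg) falls one way or the other. Lifting by the bar takes under 3 N.
- screen_hinge (a point): Point on the screen's hinge line beside the bench, 70 mm above the table, level with the middle of the bar; x along the hinge, axes as the bench.
- screen_bar (a point): Middle of the red round bar at the screen's free edge: 12 mm diameter, parallel to the hinge and 160 mm from it, 134 mm clear between two flat arms, 58 mm open between it and the white panel. x along the bar, y from hinge to bar. Starts 70 mm above the table, nothing under it. It can turn in the fingers as the screen swings.
- bush: Bystander, to be left alone: brass bush, 28 mm across and 20 mm high, standing on the far end of the bench's bed.
- wrench: Bystander, to be left alone: steel wrench lying on the table.
- oil: Bystander, to be left alone: grey oil bottle with red cap, 56 mm across, 130 mm high.
- torch: Bystander, to be left alone: yellow and black hand torch, 155 mm long, lying on the table.
- carton: Bystander, to be left alone: cardboard carton 100 x 80 x 60 mm.
- hammer: Bystander, to be left alone: hammer lying on the table, off to the robot's left.
There are look-alikes about, which are no part of the job. Of the things like the part that bears tube_centre, leave any that is pink or turquoise; of the rest the larger one is meant.

How it is judged:
By the outcome, as a careful person would: the job done as asked, in the order asked, and still so for the second after the job is handed in, while the arm keeps its last pose, push and grip.
It also fails if it takes over 59 s, if anything falls off the work surface, if the arm or the gripper's body presses on something with over 40 N, if the wrist force passes 120 N, or if a joint passes its speed limit or range.

## Working session

There is one attempt and no reset: what is moved stays moved. The work goes in short steps, Python scripts to look and compute and a shell command to move; the robot and the scene stay as the last step left them, time stands still between calls to the robot, and variables do not carry over. Pictures are saved under pics/ and viewed, and the job is handed in when it is done.

```bash
ls; mkdir -p pics
python3 - <<'E'
from bench import robot
import cv2,numpy as np
o=robot.get_obs();print(o)
for n in ["scene","side","wrist"]:
    im,d=robot.snapshot(n);cv2.imwrite(f"pics/{n}0.png",im);np.savez(f"pics/{n}0.npz",im=im,d=d)
    print(n,robot.camera_info(n))
E
```

```text
pics
{'time': 0.0, 'joint_positions': array([-1.03112255e-01,  8.79547900e-02,  1.37222847e+00, -3.73626941e-05,
        1.68359877e+00, -1.03097033e-01]), 'qvel': array([ 0.00174864,  0.00016926, -0.00010779,  0.00140006,  0.00055284,
       -0.001481  ]), 'joint_torque': array([ 1.28542815e-03, -3.40182602e+01, -3.02423716e+01,  7.18220207e-02,
        3.29729996e-02, -1.13141955e-04]), 'tool_pos': array([5.4945633e-01, 3.1812269e-05, 2.0431738e-01]), 'ee_rot': array([-3.14140427e+00,  2.18156904e-03, -1.91809193e-05]), 'wrist_force': array([0.43678609, 0.28858415, 0.24438271]), 'wrist_torque': array([ 0.02197392,  0.03523459, -0.05353865]), 'width': 0.09455389602155491}
scene {'K': array([[410.03274368,   0.        , 321.65531668],
       [  0.        , 410.03274368, 196.9697437 ],
       [  0.        ,   0.        ,   1.        ]]), 'extrinsics': array([[ 0.78055572,  0.62487189,  0.0163674 , -0.39124787],
       [ 0.51868873, -0.63286042, -0.57484753, -0.21267849],
       [-0.34884779,  0.45719012, -0.81809683,  1.50611246],
       [ 0.        ,  0.        ,  0.        ,  1.    
[... 252 characters left out ...]
     [-0.06523168, -0.56703636, -0.82110571,  0.10467861],
       [ 0.10570777,  0.81430154, -0.57073537,  1.06703997],
       [ 0.        ,  0.        ,  0.        ,  1.        ]])}
wrist {'K': array([[324.38177737,   0.        , 317.50098552],
       [  0.        , 324.38177737, 196.27766541],
       [  0.        ,   0.        ,   1.        ]]), 'mount': array([[ 9.99999875e-01,  2.56224112e-04,  4.29055433e-04,
        -2.24521467e-04],
       [-3.58538244e-04,  9.65927982e-01,  2.58810753e-01,
        -7.47300305e-02],
       [-3.48123093e-04, -2.58810874e-01,  9.65927953e-01,
        -1.79539696e-01],
       [ 0.00000000e+00,  0.00000000e+00,  0.00000000e+00,
         1.00000000e+00]])}
```

View pics/scene0.png

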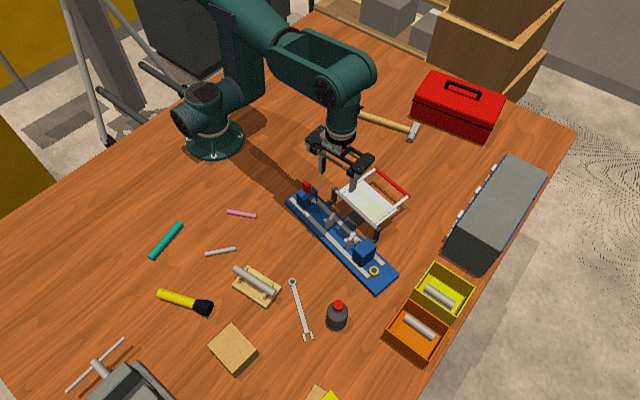

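View pics/side0.png

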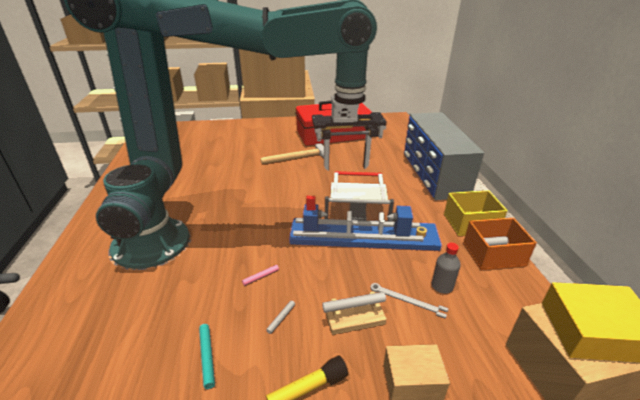

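View pics/wrist0.png

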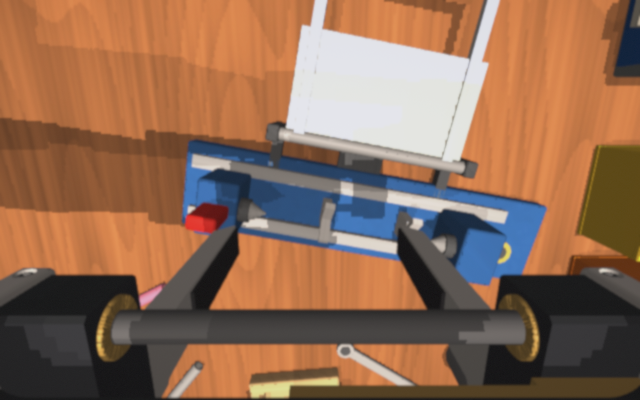

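```bash
cat > h.py <<'E'
import cv2,numpy as np
from bench import robot
from scipy.spatial.transform import Rotation as R
def crop(n,x,y,w,h,s,out):
    im=np.load(f"pics/{n}.npz")["im"];c=cv2.resize(im[y:y+h,x:x+w],None,fx=s,fy=s,interpolation=cv2.INTER_CUBIC)
    cv2.imwrite(f"pics/{out}.png",c)
def tool(o):
    T=np.eye(4);T[:3,:3]=R.from_euler('xyz',o["ee_rot"]).as_matrix();T[:3,3]=o["tool_pos"];return T
def cam2world(name,o=None):
    ci=robot.camera_info(name)
    if name=="wrist": return ci["K"],tool(o)@ci["mount"]
    return ci["K"],np.linalg.inv(ci["extrinsics"])
def ray_z(name,u,v,z,o=None):
    K,T=cam2world(name,o);d=T[:3,:3]@np.linalg.inv(K)@[u,v,1];c=T[:3,3]
    return c+d*(z-c[2])/d[2]
def proj(name,p,o=None):
    K,T=cam2world(name,o);q=np.linalg.inv(T)@np.r_[p,1];q=K@q[:3];return q[:2]/q[2]
def deproj(name,d,u,v,o=None):
    K,T=cam2world(name,o);z=d[v,u];return (T@np.r_[np.linalg.inv(K)@[u,v,1]*z,1])[:3]
def snap(name,tag):
    o=robot.get_obs();im,d=robot.snapshot(name);np.savez(f"pics/{tag}.npz",im=im,d=d,pos=o["tool_pos"],rot=o["ee_rot"]);cv2.imwrite(f"pics/{tag}.png",im);return o,im,d
def T2(u,v): return
def toolshift(o,p,extra=None):
    "world target TCP -> cm in tool axes"
    return tool(o)[:3,:3].T@(np.array(p)-o["tool_pos"])*100
E
python3 -c "
from h import *
crop('scene0',220,250,100,70,8,'c1');crop('scene0',280,165,140,135,4,'c2');crop('side0',310,280,100,60,8,'c3');crop('side0',280,165,170,90,4,'c4')"
```

```text
(no output)
```

View pics/c1.png

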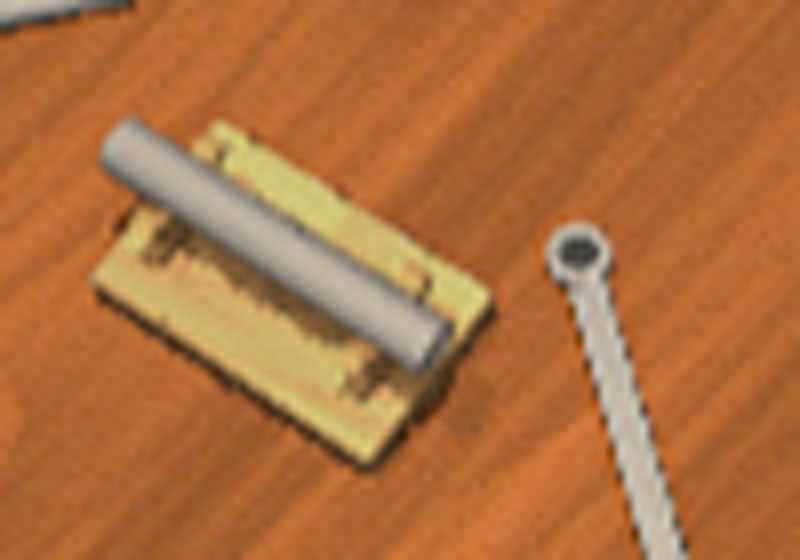

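View pics/c2.png

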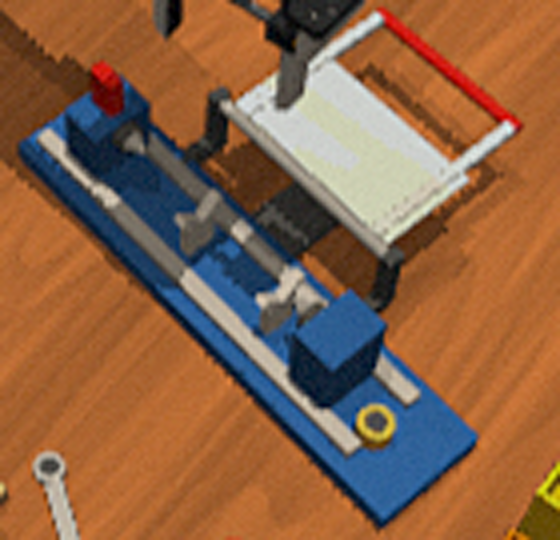

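View pics/c3.png

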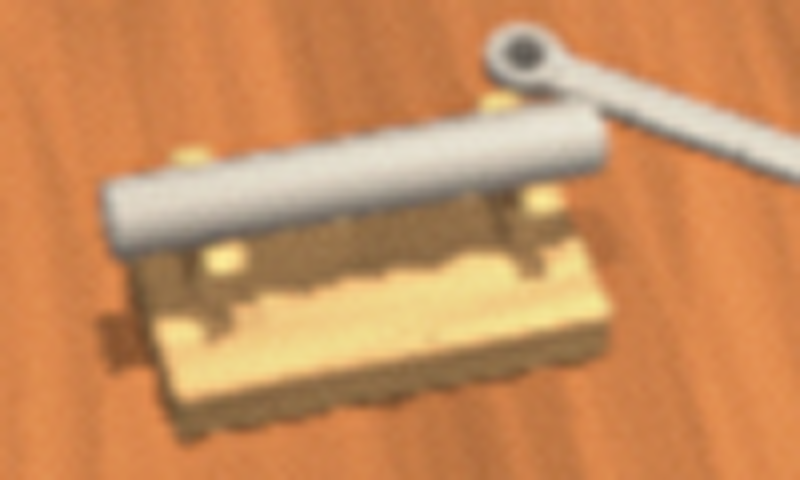

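View pics/c4.png

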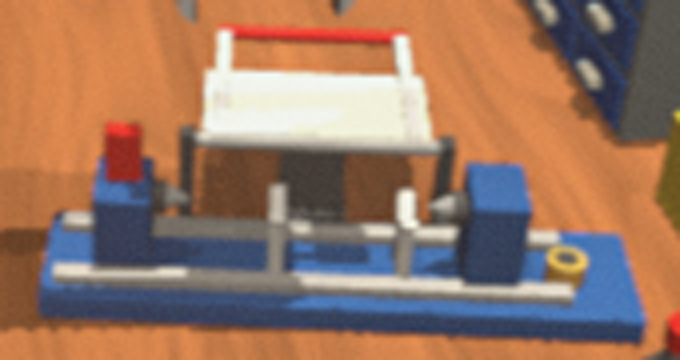

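Run:
```python
from h import *
o=dict(zip(["tool_pos","ee_rot"],[np.load("pics/wrist0.npz" )[k] if k in np.load("pics/wrist0.npz") else None for k in("pos","rot")]))
o=robot.get_obs()
print("tube",[ray_z(*a,0.05).round(4) for a in[("scene",234.4,267.5),("scene",274.4,293.4),("side",324.4,306.9),("side",385.3,297.5)]])
print("bed",[ray_z(*a,0.0).round(4) for a in[("scene",286,206.2),("scene",375.5,296),("scene",398.7,275.5),("side",290.5,244.5),("side",440,250)]])
print("head",ray_z("side",387.5,217,.075).round(4))
print("tail",ray_z("side",327.5,214.5,.075).round(4),ray_z("scene",317.5,200.5,.075).round(4),ray_z("wrist",267,213,.075,o).round(4))
print("bar",[ray_z(*a,0.07).round(4) for a in[("scene",375,168.7),("scene",409.3,196.3),("side",335,173),("side",382,174.2)]])
```

```text
tube [array([ 0.4479, -0.3292,  0.05  ]), array([ 0.5874, -0.3149,  0.05  ]), array([ 0.4499, -0.3299,  0.05  ]), array([ 0.5879, -0.3198,  0.05  ])]
bed [array([ 0.398 , -0.0576,  0.    ]), array([ 0.7996, -0.1269,  0.    ]), array([ 0.817 , -0.0316,  0.    ]), array([ 0.3905, -0.0579,  0.    ]), array([ 0.8001, -0.1292,  0.    ])]
head [ 0.6614 -0.0605  0.075 ]
tail [ 0.4981 -0.0299  0.075 ] [ 0.4955 -0.0153  0.075 ] [ 0.4988 -0.0254  0.075 ]
bar [array([0.5596, 0.2058, 0.07  ]), array([0.706 , 0.1823, 0.07  ]), array([0.5559, 0.204 , 0.07  ]), array([0.709 , 0.1787, 0.07  ])]
```

```bash
python3 -m inch '-1.5 16 0 0.7 0;-3.1 32.3 0 1.48 0;-3.1 32.3 0 1.48 0;-3.1 32.3 0 1.48 0;-3.1 32.3 0 1.48 0;-3.1 32.3 0 1.48 0;-3.1 32.3 0 1.48 0;-3.1 32.3 0 1.48 0;-3.1 32.3 0 1.48 0;-3.1 32.3 0 1.48 0;-3.1 32.3 0 1.48 0;-3.1 32.3 0 1.48 0;-3.1 32.3 0 1.48 0;-3.1 32.3 0 1.48 0;-3.1 32.3 0 1.48 0;-3.1 32.3 0 1.48 0'
python3 - <<'E'
from h import *
o,im,d=snap("wrist","w1");print(o["time"],o["tool_pos"],o["ee_rot"])
snap("scene","s1")
crop("s1",280,165,140,135,5,"s1c")
E
```

```text
time: 1.48
tool_pos: [0.5186, -0.3228, 0.2044]
ee_rot: [3.14, 0.001, -1.478]
wrist_force: [0.5, 0.4, -0.5]
width: 0.0937
1.4833 [ 0.51857277 -0.32280366  0.20442294] [ 3.13970548e+00  5.43255217e-04 -1.47827609e+00]
```

View pics/w1.png

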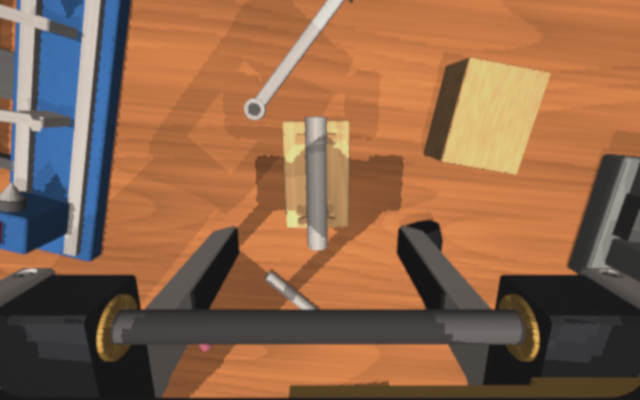

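View pics/s1c.png

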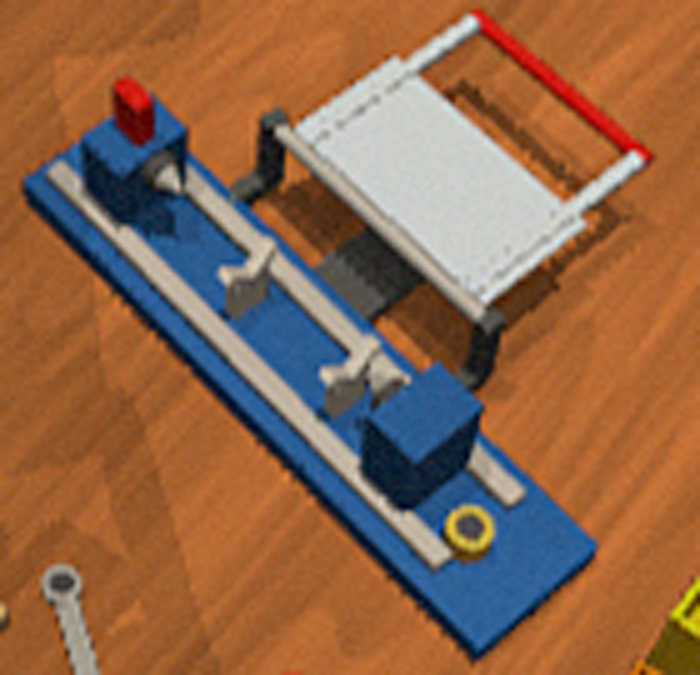

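Run:
```python
from h import *
from scipy.optimize import least_squares
o=robot.get_obs()
print("tube",[ray_z("wrist",u,v,.05,o).round(4) for u,v in[(316,118),(317,249),(306,180),(328,180)]])
B=lambda p,q:q
obs=[("side",290.5,244.5,(-.21,-.05,0)),("side",440,250,(.21,-.05,0)),("scene",285,205,(-.21,-.05,0)),("scene",375.4,297,(.21,-.05,0)),("scene",399.4,277,(.21,.05,0)),
("side",387.5,217,(.059,0,.075)),("side",327.5,214.5,"t"),("scene",317.4,203,"t")]
for n in("scene",):pass
bars=[("scene",375.6,168,-1),("scene",409.6,196,1),("side",335,173,-1),("side",382,174.2,1)]
def W(p,b):
    c,s=np.cos(p[2]),np.sin(p[2]);return np.array([p[0]+c*b[0]-s*b[1],p[1]+s*b[0]+c*b[1],b[2]])
def f(p):
    r=[]
    for n,u,v,b in obs:
        if b=="t": b=(-.114+p[3],0,.075)
        r+=list(proj(n,W(p,b))-[u,v])
    for n,u,v,sg in bars: r+=list(proj(n,W(p,(p[4]+sg*p[6],p[5],.07)))-[u,v])
    return r
s=least_squares(f,[.604,-.047,-.168,.009,-.01,.24,.075],loss="soft_l1");print(s.x.round(4));print(np.array(s.fun).reshape(-1,2).round(1) if len(s.fun)==24 else 0)
```

```text
tube [array([ 0.5846, -0.3156,  0.05  ]), array([ 0.4432, -0.3296,  0.05  ]), array([ 0.5204, -0.3109,  0.05  ]), array([ 0.5226, -0.3339,  0.05  ])]
[ 0.6048 -0.0444 -0.1795  0.007  -0.0151  0.2407  0.0762]
[[-0.5 -0.4]
 [ 1.1  0.4]
 [-0.7 -0.5]
 [ 0.1  0.7]
 [ 0.1 -0.6]
 [-0.  -1.2]
 [ 0.3 -1. ]
 [-0.9  0.3]
 [-0.5 -0.1]
 [ 0.1  0.8]
 [ 0.4 -0.8]
 [-0.5 -0.4]]
```

```bash
python3 -m inch '0 0.26 4 0 0.2;0 0.26 8 0 0.4;0 0.26 12 0 0.4;0 0.26 15 0 0.4;0 0.26 17.1 0 0.4;0 0.26 17.1 0 0.4;0 0.26 17.1 0 0.4;0 0.26 17.1 0 1;0 0.26 17.1 0 1;0 0.26 17.1 0 1;0 0.26 17.1 0 1;0 0.26 17.1 0 1;0 0.26 17.1 0 1;0 0.26 17.1 0 1'
```

```text
time: 2.75
tool_pos: [0.516, -0.3216, 0.0345]
ee_rot: [3.141, 0.003, -1.478]
wrist_force: [-0.9, 5.5, 6.1]
width: 0.0207
```

```bash
python3 -m inch '0 0 -3 0 1;0 0 -7 0 1;0 0 -11 0 1;-3 -1.1 -14 0.05 1;-7 -2.5 -14 0.1 1;-11 -4 -14 0.15 1;-15 -5.4 -14 0.2 1;-19 -6.8 -14 0.25 1;-23 -8.2 -14 0.268 1;-26 -9.2 -14 0.268 1;-27.3 -9.7 -14 0.268 1;-27.3 -9.7 -14 0.268 1;-27.3 -9.7 -14 0.268 1;-27.3 -9.7 -14 0.268 1'
python3 - <<'E'
from h import *
o,im,d=snap("wrist","w2");print(o["time"],o["tool_pos"],o["ee_rot"],o["width"])
snap("side","d2"); crop("d2",280,150,170,100,4.5,"d2c")
E
```

```text
time: 3.92
tool_pos: [0.5873, -0.0426, 0.1747]
ee_rot: [3.139, 0.001, -1.747]
wrist_force: [-0.2, 0.1, -2.0]
width: 0.0207
3.9167 [ 0.58725335 -0.04263052  0.17469799] [ 3.13929501e+00  1.09936800e-03 -1.74749445e+00] 0.02069546468421351
```

View pics/w2.png

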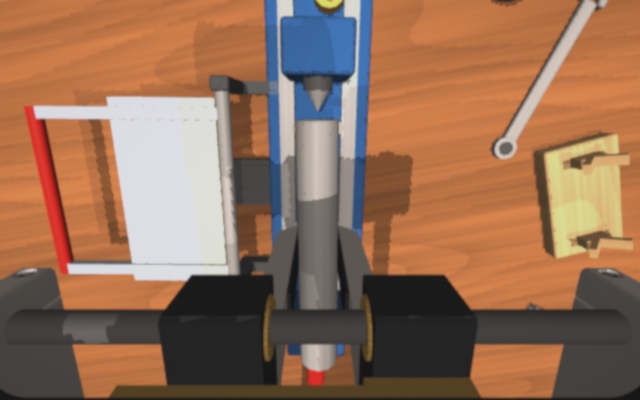

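View pics/d2c.png

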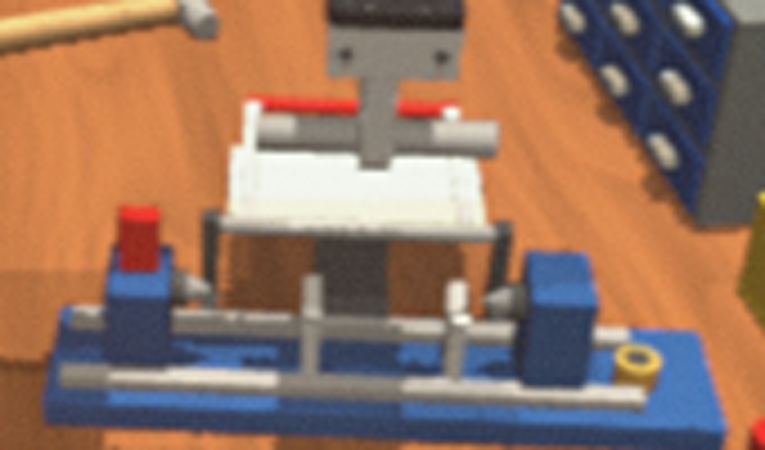

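Run:
```python
from h import *
o=robot.get_obs()
h=ray_z("wrist",319,110,.075,o);print("head",h)
print("side head tip",ray_z("side",280+485/4.5,150+300/4.5,.075),"tail",ray_z("side",280+213/4.5,150+291/4.5,.075))
bx=np.array([np.cos(-.1795),np.sin(-.1795),0]);by=np.array([-bx[1],bx[0],0])
c=np.array([.6048,-.0444,.075]);print("head rel fit",(h-c)@bx,(h-c)@by)
for z in(.193,):
  a=ray_z("wrist",316,120,z,o);b=ray_z("wrist",318,371,z,o);print(a,b,(a+b)/2,a-b,np.arctan2(*(a-b)[1::-1]))
# bed edges at z=~.02? print at z 0.02 for mid-level
for v in(60,180):
  print([ray_z("wrist",u,v,.02,o).round(4) for u in(266,370)])
# side: tube ends
a=ray_z("side",280+258/4.5,150+133/4.5,.193);b=ray_z("side",280+497/4.5,150+138/4.5,.193);print(a,b,(a+b)/2)
im=np.load("pics/w2.npz")["im"]
crop("w2",240,60,160,130,5,"w2c")
```

```text
head [ 0.66015588 -0.05769488  0.075     ]
side head tip [ 0.66254647 -0.05912876  0.075     ] tail [ 0.49751892 -0.030647    0.075     ]
head rel fit 0.056840114043480876 -0.0031981682711006865
[ 0.65627854 -0.0551976   0.193     ] [ 0.5111217 -0.0301916  0.193    ] [ 0.58370012 -0.0426946   0.193     ] [ 0.14515684 -0.025006    0.        ] -0.1705944411320822
[array([ 0.7145, -0.0159,  0.02  ]), array([ 0.6969, -0.114 ,  0.02  ])]
[array([0.5996, 0.0096, 0.02  ]), array([ 0.5803, -0.0982,  0.02  ])]
[ 0.5203878  -0.04024733  0.193     ] [ 0.65598131 -0.06123243  0.193     ] [ 0.58818456 -0.05073988  0.193     ]
```

View pics/w2c.png

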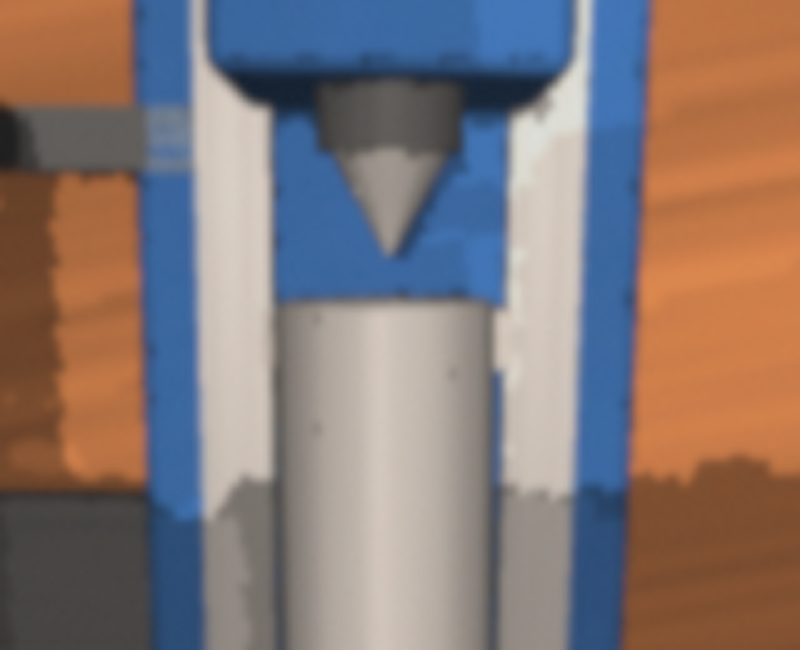

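```bash
python3 -m inch '0.12 0.32 3 0 1;0.12 0.32 6 0 1;0.12 0.32 9 0 1;0.12 0.32 10.2 0 1;0.12 0.32 11 0 1;0.12 0.32 11 0 1;0.12 0.32 11 0 1;0.12 0.32 11 0 1'
python3 - <<'E'
from h import *
o,im,d=snap("side","d3"); print(o["wrist_force"],o["tool_pos"]);crop("d3",280,150,170,100,4.5,"d3c")
E
```

```text
time: 4.68
tool_pos: [0.5853, -0.044, 0.0673]
ee_rot: [-3.139, 0.002, -1.749]
wrist_force: [0.4, -0.0, -2.8]
width: 0.0205
[ 4.29427566e-01 -1.21285750e-03 -2.79657159e+00] [ 0.58533912 -0.04402164  0.0673208 ]
```

View pics/d3c.png

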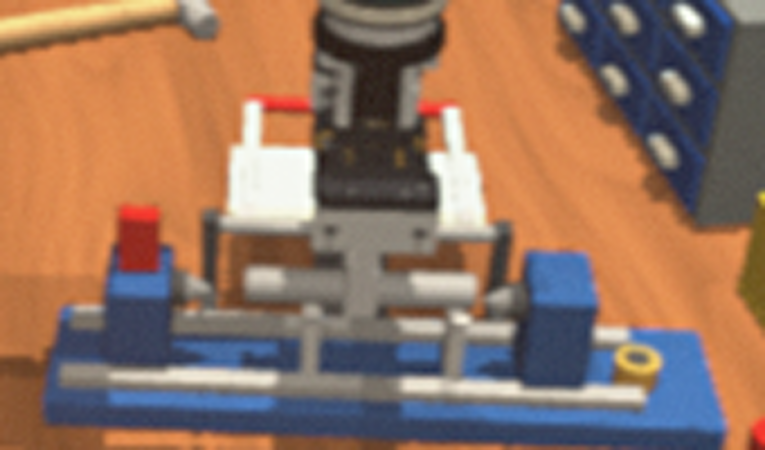

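```bash
python3 -m inch '0 0.3 0.3 0 1;0 0.3 0.6 0 1;0 0.3 0.8 0 1;0 0.3 0.9 0 1;0 0.3 0.9 0 1;0 0.3 0.9 0 1'
```

```text
time: 5.23
tool_pos: [0.5833, -0.0424, 0.0598]
ee_rot: [-3.137, 0.003, -1.749]
wrist_force: [-0.0, 5.1, 5.2]
width: 0.0206
```

```bash
python3 -m inch '0 0 0.05 0 0.6;0 0 0.05 0 0.5;0 0 0.05 0 0.45;0 0 0.05 0 0.45;0 0 0.05 0 0.45;0 0 0.05 0 0.45;0 0 -3 0 0.45;0 0 -7 0 0.45;0 0 -11 0 0.45;0 0 -13 0 0.45;0 0 -13 0 0.45;0 0 -13 0 0.45'
python3 - <<'E'
from h import *
o,im,d=snap("side","d4"); print(o["wrist_force"],o["tool_pos"]);crop("d4",280,150,170,100,4.5,"d4c")
snap("wrist","w4")
E
```

```text
time: 6.23
tool_pos: [0.5835, -0.043, 0.1915]
ee_rot: [-3.133, 0.003, -1.749]
wrist_force: [0.4, -0.9, -0.1]
width: 0.052
[ 0.38347866 -0.85108761 -0.06309726] [ 0.58347147 -0.04295856  0.19153916]
```

View pics/d4c.png

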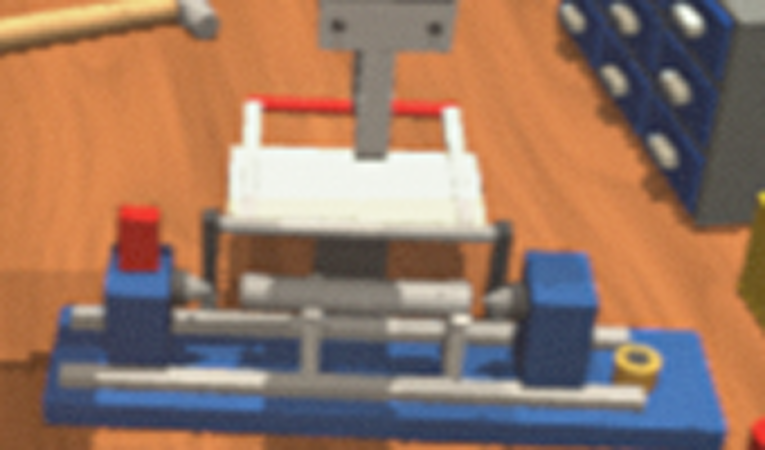

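View pics/w4.png

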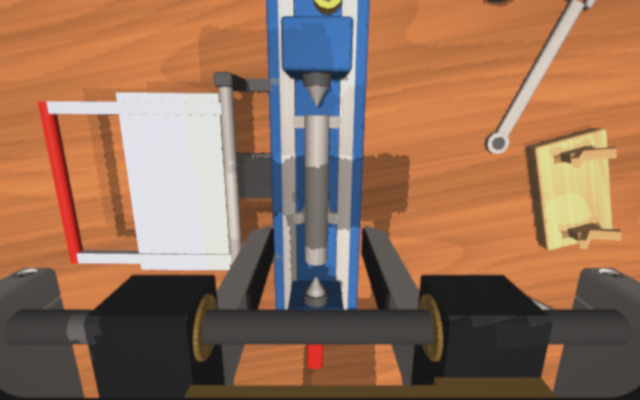

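Run:
```python
from h import *
o=robot.get_obs()
h=ray_z("wrist",318,106,.075,o);t=ray_z("wrist",316.3,278,.075,o);print(h,t,np.linalg.norm(h-t),np.arctan2(*(h-t)[1::-1]))
for u,v in((316,318),(316,345),(316,367)): print("red wrist",ray_z("wrist",u,v,.132,o), ray_z("wrist",u,v,.09,o))
print("scene",ray_z("scene",306.4,182.6,.132),"side",ray_z("side",310.9,196.9,.132))
crop("s1",290,170,50,40,14,"s1g");crop("d4",295,185,40,50,12,"d4g")
g=np.load("pics/d4.npz");print(deproj("side",g["d"],311,203))
```

```text
[ 0.65843194 -0.05690919  0.075     ] [ 0.49563787 -0.02606235  0.075     ] 0.16569078559912204 -0.18726367884018824
red wrist [ 0.49034426 -0.0252559   0.132     ] [ 0.46094085 -0.01961366  0.09      ]
red wrist [ 0.4642143  -0.02053905  0.132     ] [ 0.43014815 -0.01405511  0.09      ]
red wrist [ 0.44192709 -0.01651587  0.132     ] [ 0.40388391 -0.00931402  0.09      ]
scene [ 0.45292422 -0.01648918  0.132     ] side [ 0.45291432 -0.02189782  0.132     ]
[ 0.45264494 -0.02575835  0.11462959]
```

View pics/s1g.png

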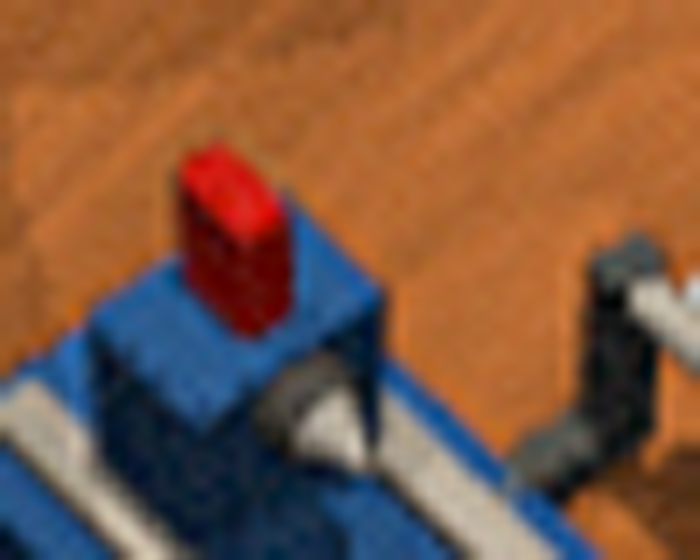

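View pics/d4g.png

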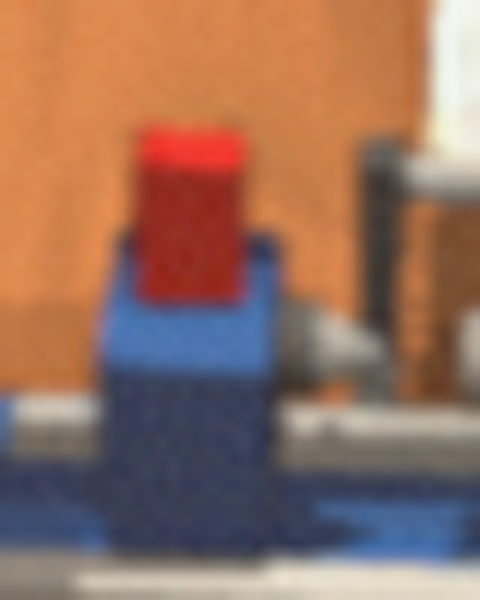

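```bash
python3 -m inch '0 4 0 0 0.45;0 8 0 0 0.45;0.1 12 0 0 0.45;0.1 13.1 0 0 0.45;0.1 13.1 3 0 0.45;0.1 13.1 7 0 0.45;0.1 13.1 9.1 0 0.45;0.1 13.1 9.1 0 0.45;0.1 13.1 9.1 0 1;0.1 13.1 9.1 0 1;0.1 13.1 9.1 0 1;0.1 13.1 9.1 0 1;0.1 13.1 9.1 0 1;0.1 13.1 9.1 0 1'
python3 - <<'E'
from h import *
o,im,d=snap("side","d5"); print(o["wrist_force"],o["tool_pos"]);crop("d5",280,150,170,100,4.5,"d5c")
E
```

```text
time: 7.5
tool_pos: [0.4535, -0.0174, 0.0968]
ee_rot: [-3.14, 0.01, -1.748]
wrist_force: [3.1, 13.7, -0.6]
width: 0.0151
[ 3.08135816 13.65224984 -0.57836266] [ 0.45352377 -0.01742336  0.09682421]
```

View pics/d5c.png

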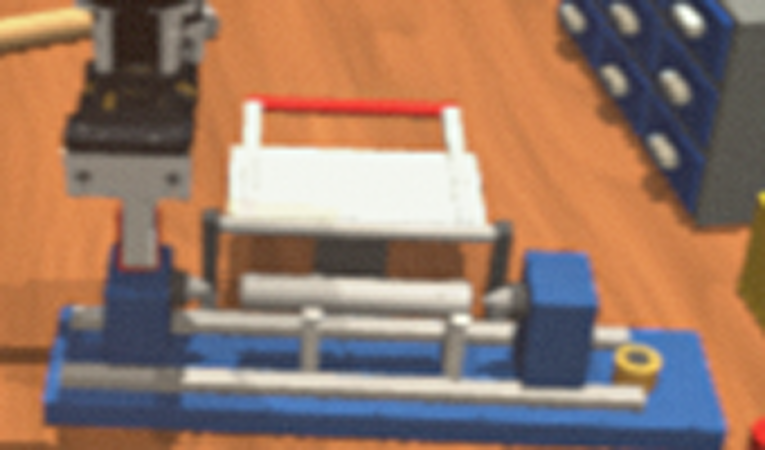

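```bash
python3 -m inch '0 0 0 0 1;0 -0.3 0 0 1;0 -0.8 0 0 1;0 -1.3 0 0 1;0 -1.8 0 0 1;0 -2.3 0 0 1;0 -2.8 0 0 1;0 -3.2 0 0 1;0 -3.5 0 0 1;0 -3.8 0 0 1;0 -4 0 0 1;0 -4 0 0 1;0 -4 0 0 1'
```

```text
time: 8.63
tool_pos: [0.4936, -0.0242, 0.0968]
ee_rot: [-3.138, 0.011, -1.748]
wrist_force: [-0.6, 1.3, -0.1]
width: 0.0134
```

```bash
python3 -m inch '0 -0.2 0 0 1;0 -0.4 0 0 1;0 -0.5 0 0 1;0 -0.6 0 0 1;0 -0.6 0 0 1;0 -0.6 0 0 1'
python3 - <<'E'
from h import *
o,im,d=snap("side","d6"); print(o["wrist_force"],o["tool_pos"]);crop("d6",280,150,170,100,4.5,"d6c")
E
```

```text
time: 9.13
tool_pos: [0.4994, -0.0253, 0.0968]
ee_rot: [-3.138, 0.011, -1.748]
wrist_force: [-3.8, 1.0, 1.8]
width: 0.014
[-3.77376864  0.95074484  1.79787225] [ 0.49942741 -0.0253113   0.09683173]
```

View pics/d6c.png

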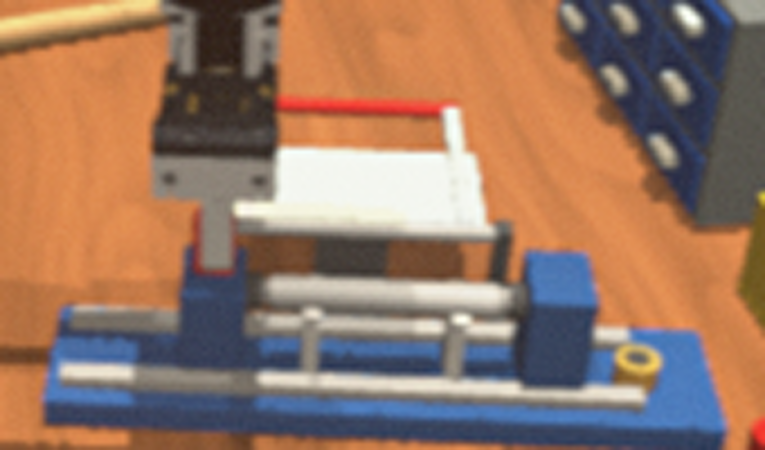

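Nearly there: the tube's right end is at the headstock cone (x≈515 in crop) and the left end on the tail cone. Push on in small steps until the force rises.

```bash
python3 -m inch '0 -0.1 0 0 1;0 -0.2 0 0 1;0 -0.2 0 0 1;0 -0.2 0 0 1'; python3 -m inch '0 -0.2 0 0 1;0 -0.2 0 0 1;0 -0.3 0 0 1;0 -0.3 0 0 1'
```

```text
time: 9.52
tool_pos: [0.5013, -0.0257, 0.0968]
ee_rot: [-3.138, 0.011, -1.748]
wrist_force: [-4.3, 1.6, 2.1]
width: 0.014
time: 9.85
tool_pos: [0.5028, -0.026, 0.0968]
ee_rot: [3.141, 0.01, -1.748]
wrist_force: [-8.4, 2.0, 4.6]
width: 0.0139
```

```bash
python3 -m inch '0 -0.2 0 0 1;0 -0.3 0 0 1;0 -0.3 0 0 1;0 -0.3 0 0 1'
```

```text
time: 10.18
tool_pos: [0.503, -0.026, 0.0968]
ee_rot: [3.135, 0.01, -1.748]
wrist_force: [-12.6, 2.7, 6.7]
width: 0.0141
```

```bash
python3 -m inch '0 -0.3 0 0 1;0 -0.4 0 0 1;0 -0.4 0 0 1;0 -0.4 0 0 1'
```

```text
time: 10.52
tool_pos: [0.5033, -0.0261, 0.0967]
ee_rot: [3.126, 0.01, -1.747]
wrist_force: [-14.8, 2.9, 7.5]
width: 0.0142
```

```bash
python3 -m inch '0 -0.4 0 0 1;0 -0.5 0 0 1;0 -0.6 0 0 1;0 -0.6 0 0 1'
python3 - <<'E'
from h import *
o,im,d=snap("side","d7"); print(o["wrist_force"],o["tool_pos"]);crop("d7",320,190,100,60,8,"d7c")
snap("wrist","w7")
E
```

```text
time: 10.85
tool_pos: [0.504, -0.0262, 0.0967]
ee_rot: [3.114, 0.009, -1.747]
wrist_force: [-19.0, 3.7, 10.5]
width: 0.0138
[-19.04288203   3.70612607  10.49385561] [ 0.50403037 -0.02618331  0.09671212]
```

View pics/d7c.png

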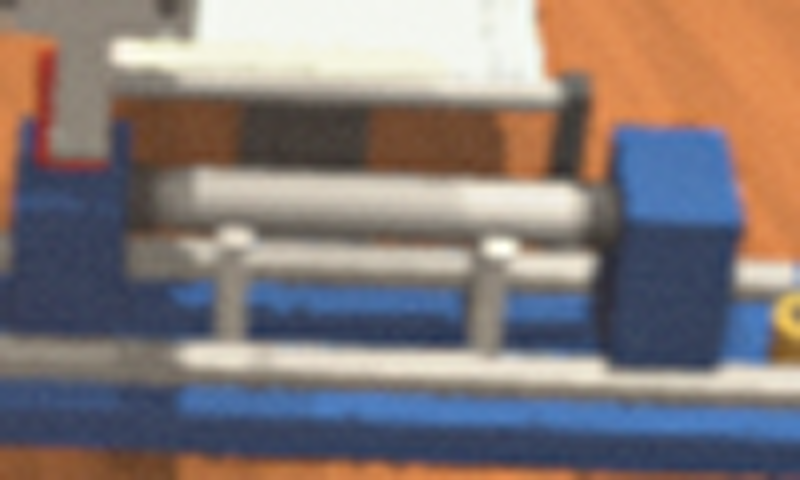

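View pics/w7.png

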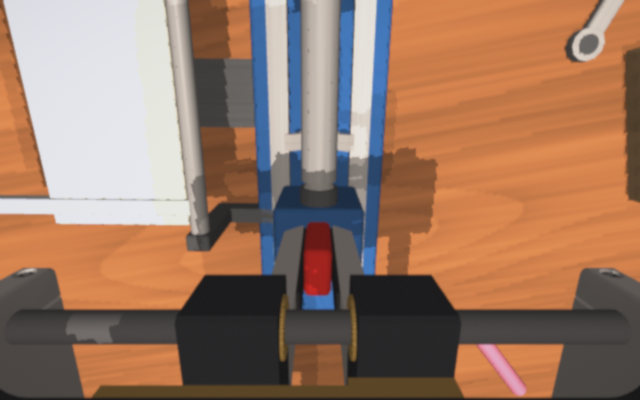

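```bash
python3 -m inch '0 0 0 0 1;0 0 0 0 1;0 0 0 0 0.8;0 0 0 0 0.7;0 0 0 0 0.65;0 0 0 0 0.65;0 0 0 0 0.65;0 0 0 0 0.65'
python3 -c "
from h import *
o=robot.get_obs()
print(o['ee_rot'],o['joint_positions'])"
```

```text
time: 11.62
tool_pos: [0.5044, -0.0263, 0.0967]
ee_rot: [3.115, 0.009, -1.747]
wrist_force: [-1.0, 0.4, 0.6]
width: 0.0327
[ 3.11473822  0.00948386 -1.7469584 ] [-0.17106256  0.05525485  1.62295445  0.00964858  1.49019404  1.57486269]
```

```bash
python3 -c "
from h import *
o=robot.get_obs()
p=o['tool_pos']
print(toolshift(o,[p[0],p[1],.2]),toolshift(o,[.6328,.193,.2]))"
```

```text
[ -0.09794742   0.2773055  -10.32376537] [-23.93526558  -8.52283321 -10.33398674]
```

```bash
python3 -m inch '0 0.1 -3 0 0.65;-0.1 0.2 -6 0 0.6;-0.1 0.3 -10.3 0 0.4;-4 -1.2 -10.3 0 0.3;-8 -2.5 -10.3 0 0.3;-12 -4 -10.3 0 0.3;-16 -5.6 -10.3 0 0.3;-20 -7.2 -10.3 0 0.3;-23.9 -8.5 -10.3 0 0.3;-23.9 -8.5 -10.3 0 0.3;-23.9 -8.5 -10.3 0 0.3;-23.9 -8.5 -10.3 0 0.3'
python3 - <<'E'
from h import *
o,im,d=snap("wrist","w8");print(o["tool_pos"],o["ee_rot"],o["width"])
snap("scene","s8");crop("s8",220,150,200,160,4,"s8c")
E
```

```text
time: 12.62
tool_pos: [0.6323, 0.1924, 0.1991]
ee_rot: [3.114, 0.008, -1.747]
wrist_force: [0.2, -0.5, -0.2]
width: 0.066
[0.63229532 0.19242632 0.19910392] [ 3.11392643  0.00834456 -1.74652253] 0.06596841419374734
```

View pics/w8.png

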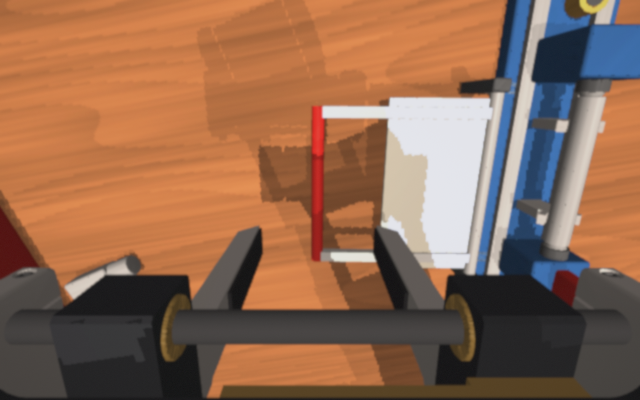

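View pics/s8c.png

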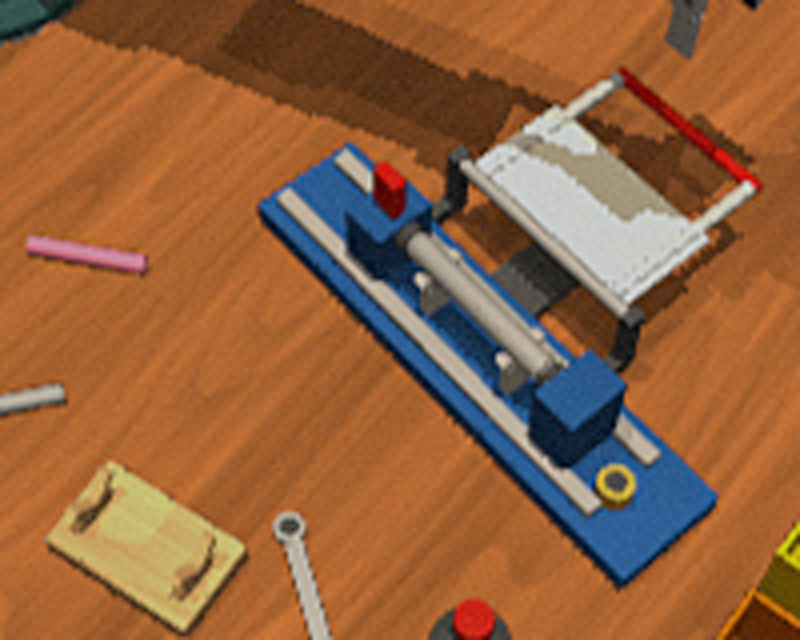

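Run:
```python
from h import *
o=robot.get_obs()
a=ray_z("wrist",317.5,108,.07,o);b=ray_z("wrist",317.5,260,.07,o);m=(a+b)/2
print(a,b,m,np.linalg.norm(a-b),np.arctan2(*(a-b)[1::-1]))
m[2]=.07-.019
print(toolshift(o,m))
```

```text
[0.70415463 0.17917838 0.07      ] [0.5524489  0.20635236 0.07      ] [0.62830177 0.19276537 0.07      ] 0.15412026152134972 -0.17724326905900029
[ 0.06247122  0.02425089 14.93457127]
```

```bash
python3 -m inch '0 0 4 0 0.45;0 0 8 0 0.45;0 0 12 0 0.45;0 0 14.8 0 0.45;0 0 14.8 0 0.45;0 0 14.8 0 0.45;0 0 14.8 0 1;0 0 14.8 0 1;0 0 14.8 0 1;0 0 14.8 0 1;0 0 14.8 0 1;0 0 14.8 0 1;0 0 14.8 0 1'; python3 -m inch '0 0 0 0 1;0 0 0 0 1;0 0 0 0 1'
python3 - <<'E'
from h import *
o,im,d=snap("wrist","w9");print(o["tool_pos"],o["ee_rot"],o["width"],o["wrist_force"],o["wrist_torque"])
E
```

```text
time: 13.8
tool_pos: [0.6292, 0.1946, 0.0531]
ee_rot: [3.117, 0.012, -1.748]
wrist_force: [1.9, 3.2, 0.8]
width: 0.0112
time: 14.05
tool_pos: [0.6293, 0.1947, 0.0531]
ee_rot: [3.117, 0.012, -1.748]
wrist_force: [1.0, 1.7, 0.6]
width: 0.0115
[0.62926066 0.19467387 0.0530906 ] [ 3.11671231  0.01196995 -1.74808106] 0.011488115237574962 [0.96339523 1.67364913 0.60133868] [ 0.18275283  0.03315207 -0.05019669]
```

View pics/w9.png

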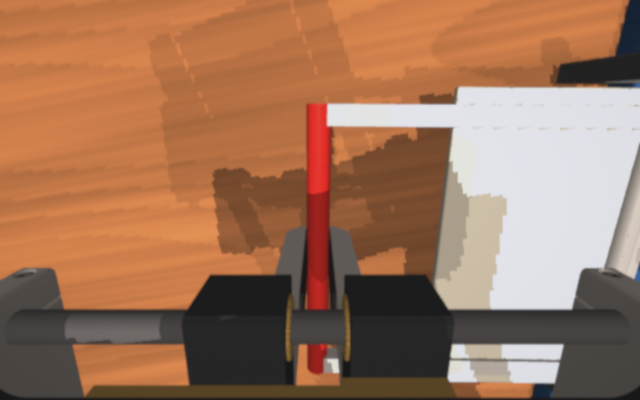

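```bash
cat >> h.py <<'E'
P0=np.array([.62926,.19467,.05309])
def arc(th,yaw=-.177,r=.16):
    by=np.array([-np.sin(yaw),np.cos(yaw),0]);return P0+r*((np.cos(th)-1)*by+np.sin(th)*np.array([0,0,1]))
def rows(ths):
    o=robot.get_obs()
    for t in ths: print(t,toolshift(o,arc(np.radians(t))).round(2))
E
python3 -c "
from h import *
rows([2,5,8,12,16,20,24,28,32,36,40,44,48,52,56,60,60,60])"
```

```text
2 [ 0.01  0.01 -0.56]
5 [ 0.05  0.03 -1.4 ]
8 [ 0.13  0.05 -2.23]
12 [ 0.31  0.08 -3.33]
16 [ 0.57  0.11 -4.42]
20 [ 0.9   0.13 -5.48]
24 [ 1.31  0.16 -6.53]
28 [ 1.79  0.18 -7.53]
32 [ 2.33  0.21 -8.51]
36 [ 2.95  0.23 -9.44]
40 [  3.62   0.25 -10.33]
44 [  4.36   0.27 -11.17]
48 [  5.15   0.29 -11.95]
52 [  6.     0.31 -12.68]
56 [  6.9    0.33 -13.35]
60 [  7.84   0.34 -13.95]
60 [  7.84   0.34 -13.95]
60 [  7.84   0.34 -13.95]
```

```bash
python3 -m inch '0 0 -0.6 0 1;0.05 0 -1.4 0 1;0.1 0 -2.2 0 1;0.3 0.1 -3.3 0 1;0.6 0.1 -4.4 0 1;0.9 0.1 -5.5 0 1;1.3 0.15 -6.5 0 1;1.8 0.2 -7.5 0 1;2.3 0.2 -8.5 0 1;2.95 0.2 -9.4 0 1;3.6 0.25 -10.3 0 1;4.4 0.3 -11.2 0 1;5.15 0.3 -11.95 0 1;6 0.3 -12.7 0 1;6.9 0.3 -13.35 0 1;7.8 0.35 -13.95 0 1;7.8 0.35 -13.95 0 1;7.8 0.35 -13.95 0 1'
python3 - <<'E'
from h import *
o,im,d=snap("side","d10");print(o["tool_pos"],o["ee_rot"],o["width"],o["wrist_force"],o["wrist_torque"]);print(arc(np.radians(60)))
crop("d10",280,100,180,150,4,"d10c")
rows([64,68,72,75,78,81,83,85,87,89,90])
E
```

```text
time: 15.6
tool_pos: [0.615, 0.117, 0.1963]
ee_rot: [3.12, 0.016, -1.748]
wrist_force: [-1.1, 6.1, 8.5]
width: 0.0116
[0.61499245 0.11701361 0.19626236] [ 3.11972634  0.01577514 -1.74752511] 0.011645230855801391 [-1.10062349  6.12226962  8.51853486] [ 1.34045985  0.56262213 -0.04063555]
[0.61517382 0.11591989 0.19165406]
64 [ 1.11 -0.04 -0.1 ]
68 [ 2.12 -0.02 -0.57]
72 [ 3.17 -0.02 -0.97]
75 [ 3.97 -0.01 -1.22]
78 [ 4.78 -0.   -1.42]
81 [ 5.6  -0.   -1.59]
83 [ 6.15  0.   -1.68]
85 [ 6.7   0.   -1.74]
87 [ 7.26  0.01 -1.79]
89 [ 7.82  0.01 -1.82]
90 [ 8.1   0.01 -1.83]
```

View pics/d10c.png

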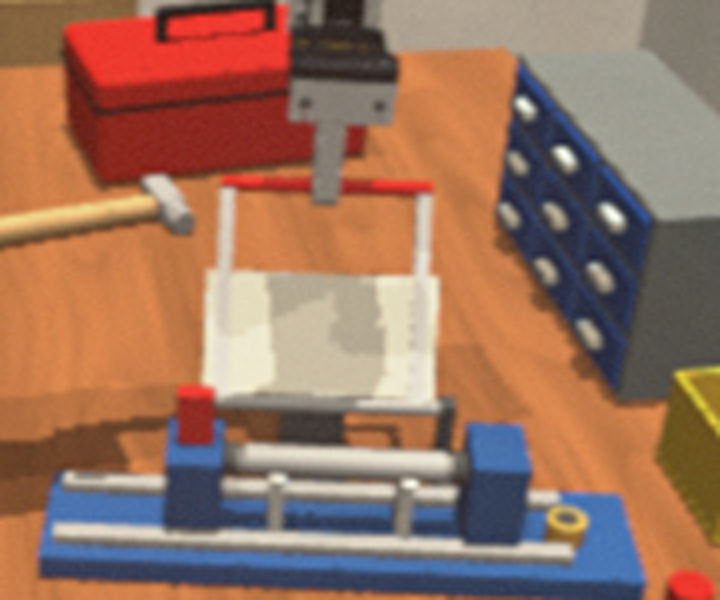

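```bash
cat >> h.py <<'E'
def rows2(ths,dz):
    o=robot.get_obs()
    for t in ths: print(t,toolshift(o,arc(np.radians(t))+[0,0,dz]).round(2))
E
python3 -c "
from h import *
rows2([63,66,69,72,75,78,80,82],.005)"
```

```text
63 [ 0.86 -0.03 -0.47]
66 [ 1.61 -0.02 -0.84]
69 [ 2.37 -0.01 -1.17]
72 [ 3.16 -0.   -1.47]
75 [ 3.96  0.   -1.72]
78 [ 4.77  0.01 -1.92]
80 [ 5.32  0.01 -2.04]
82 [ 5.87  0.01 -2.14]
```

```bash
python3 -m inch '0 0 0 0 1;0.4 0 -0.2 0 1;0.9 0 -0.45 0 1;1.6 0 -0.85 0 1;2.4 0 -1.15 0 1;3.15 0 -1.45 0 1;3.95 0 -1.7 0 1;4.8 0 -1.9 0 1;5.3 0 -2.05 0 1;5.9 0 -2.15 0 1;5.9 0 -2.15 0 1;5.9 0 -2.15 0 1'
python3 - <<'E'
from h import *
o,im,d=snap("side","d11");print(o["tool_pos"],o["ee_rot"],o["width"],o["wrist_force"],o["wrist_torque"]);print(arc(np.radians(82)))
crop("d11",330,100,60,50,12,"d11c")
rows2([84,86,88,90],.005)
E
```

```text
time: 16.65
tool_pos: [0.6042, 0.0574, 0.2169]
ee_rot: [3.118, 0.014, -1.749]
wrist_force: [-4.1, 2.0, 4.5]
width: 0.0109
[0.60415926 0.0574031  0.21685351] [ 3.11799577  0.01428566 -1.74860476] 0.010911897293775966 [-4.08856176  1.97979643  4.51139718] [ 0.63173931  0.92030827 -0.03420495]
[0.60500848 0.05908958 0.21153289]
84 [ 0.39 -0.06 -0.05]
86 [ 0.94 -0.05 -0.1 ]
88 [ 1.5  -0.05 -0.14]
90 [ 2.06 -0.05 -0.16]
```

View pics/d11c.png

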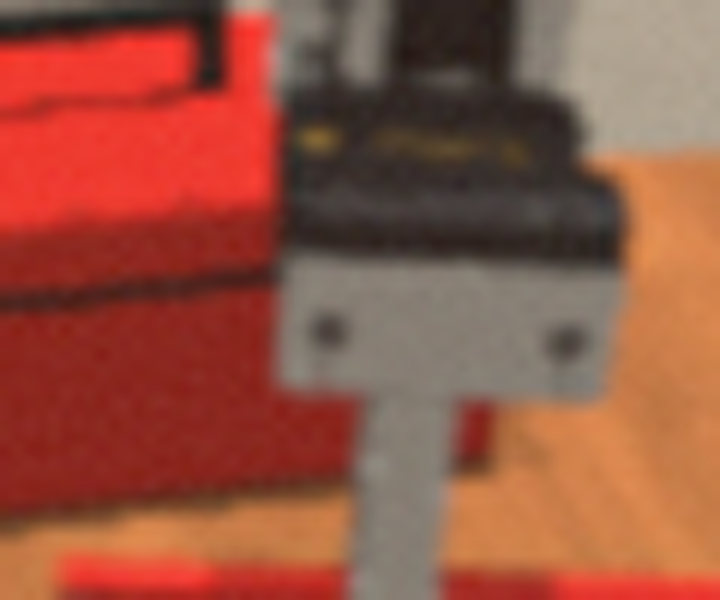

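```bash
python3 -m inch '0 0 0 0 1;0.2 0 0 0 1;0.5 0 -0.05 0 1;0.8 0 -0.1 0 1;1.1 0 -0.1 0 1;1.4 0 -0.1 0 1;1.7 0 -0.15 0 1;1.9 0 -0.15 0 1;2.05 0 -0.15 0 1;2.05 0 -0.15 0 1;2.05 0 -0.15 0 1;2.05 0 -0.15 0 1'
python3 - <<'E'
from h import *
o,im,d=snap("side","d12");print(o["time"],o["tool_pos"],o["ee_rot"],o["width"],o["wrist_force"],o["wrist_torque"])
snap("scene","s12");snap("wrist","w12")
crop("d12",300,110,130,140,4.2,"d12c");crop("s12",280,80,130,140,4.2,"s12c")
rows2([90],.005)
E
```

```text
time: 17.7
tool_pos: [0.6005, 0.0373, 0.2177]
ee_rot: [3.117, 0.014, -1.748]
wrist_force: [-4.1, 2.0, 0.2]
width: 0.0108
17.7 [0.60045849 0.03729923 0.217733  ] [ 3.11742715  0.01401543 -1.74843038] 0.01075603674247292 [-4.10651565  2.02548224  0.20372155] [ 0.73158803  0.68586437 -0.02273916]
90 [ 0.01 -0.06 -0.04]
```

View pics/d12c.png

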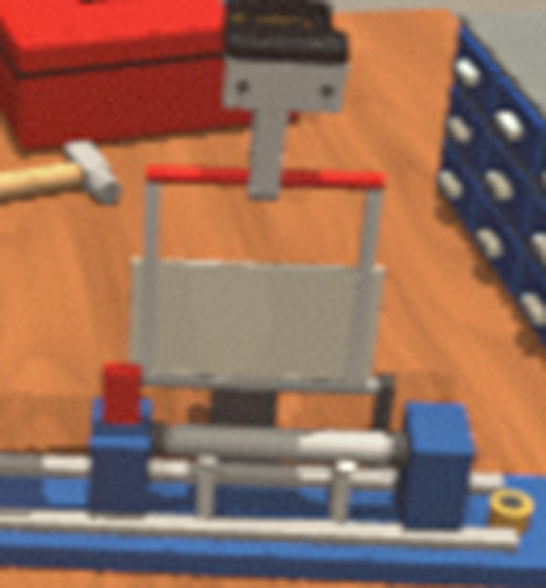

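View pics/s12c.png

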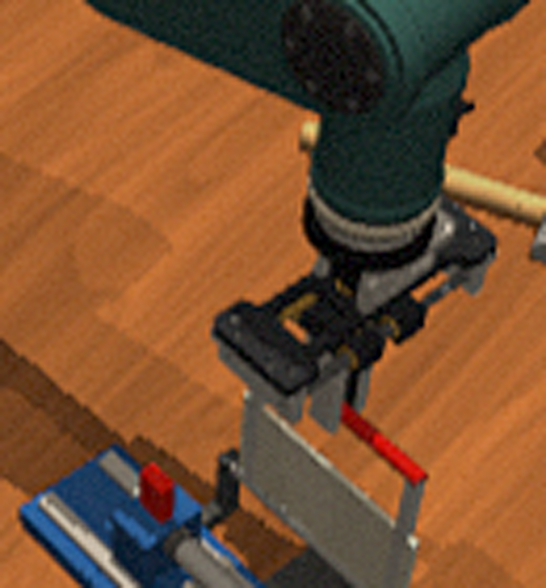

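View pics/w12.png

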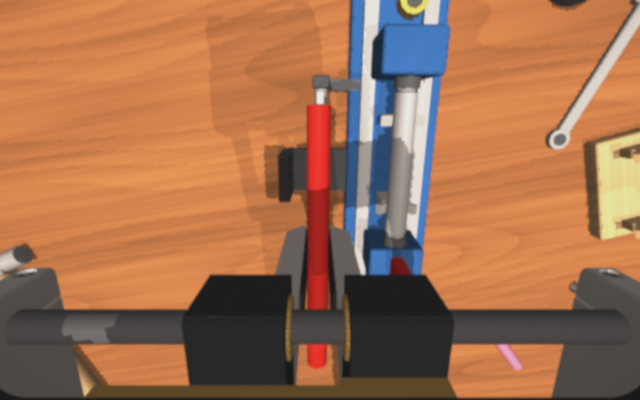

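```bash
crop=1
python3 - <<'E'
from h import *
o=robot.get_obs()
by=np.array([.1765,.9843,0])
crop("w12",280,60,120,120,5,"w12c");crop("w2",200,60,60,240,2.5,"w2h");crop("w8",440,60,90,240,2.5,"w8h")
print("tcp lat",o["tool_pos"]@by, "grip pt lat",(tool(o)@[0,0,-.0125,1])[:3]@by)
print("bar",[ (ray_z("wrist",u,v,.23,o)@by).round(4) for u,v in((317.5,108),(318,180),(317.5,365))])
print("hinge",[ (ray_z("wrist",u,v,.07,o)@by).round(4) for u,v in((320,90),(321,95))])
E
```

```text
tcp lat 0.14279178735319076 grip pt lat 0.14261596285271394
bar [np.float64(0.1422), np.float64(0.1419), np.float64(0.1421)]
hinge [np.float64(0.1421), np.float64(0.1411)]
```

View pics/w12c.png

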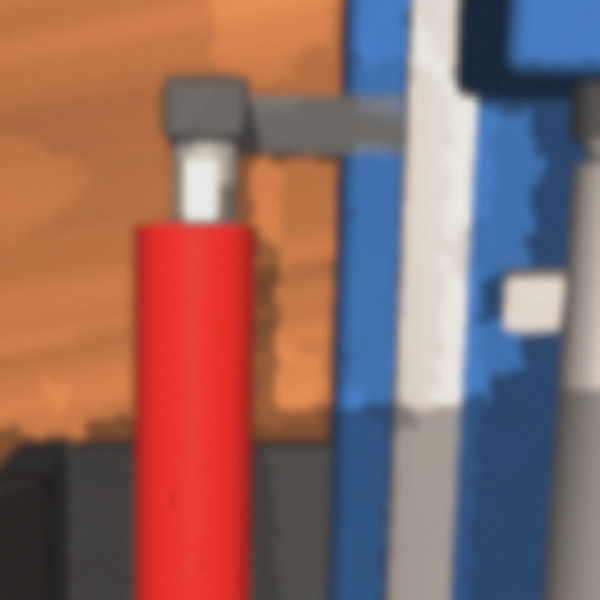

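View pics/w2h.png

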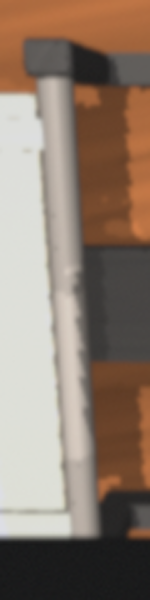

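View pics/w8h.png

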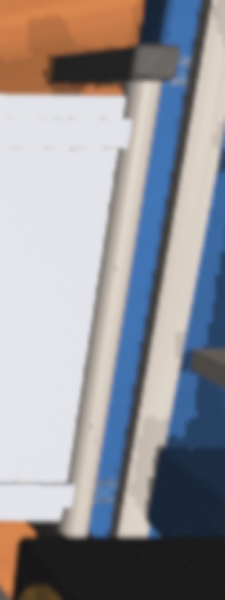

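Run:
```python
from h import *
o=robot.get_obs()
for yaw in(-.170,-.177,-.184):
  by=np.array([-np.sin(yaw),np.cos(yaw),0])
  print(yaw,ray_z("wrist",318.9,107,.23,o)@by,ray_z("wrist",318.9,160,.23,o)@by,ray_z("wrist",321.1,96,.07,o)@by,ray_z("wrist",321,80,.076,o)@by)
# depth-based: bar/panel plane
g=np.load("pics/s12.npz");d=g["d"]
gw=np.load("pics/w12.npz");dw=gw["d"]
gs=np.load("pics/d12.npz")
by=np.array([.1765,.9843,0])
# side camera: panel points
pts=[]
for v in range(178,198,2):
  for u in range(338,386,4): pts.append(deproj("side",gs["d"],u,v))
pts=np.array(pts);L=pts@by
A=np.c_[pts[:,2],np.ones(len(pts))];print("panel lat vs z slope",np.linalg.lstsq(A,L,rcond=None)[0],pts[:,2].min(),pts[:,2].max(), (L-A@np.linalg.lstsq(A,L,rcond=None)[0]).std())
```

```text
-0.17 0.1365932447107124 0.13674719564583923 0.13603330584993706 0.13604982760449472
-0.177 0.14122358767615747 0.1411934578138566 0.14071584024766387 0.14083112275105153
-0.184 0.14584701071406286 0.1456328015306915 0.1453914795973734 0.14560551720077153
panel lat vs z slope [-1.41057887  0.30525344] 0.08281402203196153 0.698225446267596 0.029211442267974792
```

```bash
python3 -m inch '0 0 0 0 1;0 0 0 0 1;0 0 0 0 1;0 0 0 0 1;0 0 0 0 1;0 0 0 0 1'
python3 - <<'E'
from h import *
o=robot.get_obs();by=np.array([.1765,.9843,0])
o2,im,d=snap("side","d13");print(o["time"],o["tool_pos"],o["wrist_force"],o["width"],np.abs(o["qvel"]).max())
pts=np.array([deproj("side",d,u,v) for v in range(174,200) for u in range(338,384,2)])
L=pts@by;m=abs(L-np.median(L))<.015;pts,L=pts[m],L[m]
for _ in range(3):
  c=np.polyfit(pts[:,2],L,1);r=L-np.polyval(c,pts[:,2]);k=abs(r)<2.5*r.std();pts,L=pts[k],L[k]
print(c,r.std(),len(L),pts[:,2].min(),pts[:,2].max(),np.median(L))
snap("wrist","w13");crop("d13",320,190,100,60,8,"d13c")
E
```

```text
time: 18.35
tool_pos: [0.6005, 0.0375, 0.2177]
ee_rot: [3.117, 0.014, -1.748]
wrist_force: [-4.0, 2.4, 1.6]
width: 0.0112
18.35 [0.60047951 0.03747799 0.21771831] [-4.01391056  2.43350677  1.60015425] 0.011234473445488842 0.001591628196985655
[-0.00232927  0.13920777] 0.001641309094033667 582 0.07302769088471373 0.16606185361405168 0.13896664394736113
```

View pics/d13c.png

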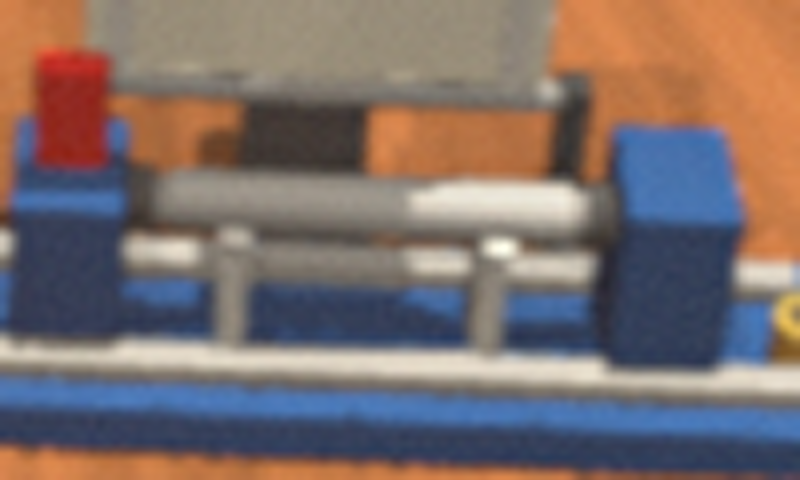

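```bash
python3 -c "
from bench import robot
print(robot.close_job())"
```

```text
the job is handed in; nothing more can be done
None
```

The job is done and handed in at about 18.4 s of the 59 s allowed, with the gripper still holding the red bar. The hand-in gives no verdict.

- **Tube and tailstock:** I lifted the tube off the stand and laid it in the two vee rests between the cone tips. I then pushed the tailstock until it stopped dead, holding about 19 N along the bench (10–15 N seats it). The last side view shows both cones inside the tube ends, and they stayed there after I let go of the grip.
- **Screen:** I swung it up by the bar to upright.
  - **Angle:** The wrist camera puts the bar within 0.5 mm of straight above the hinge. The depth reading of the panel shows 0.002 rad off vertical. Moving 160 mm inward from the folded position agrees with both.
  - **Stillness:** The arm was still at hand-in.
- **What disagreed:**
  - The bar appears to have rolled or slipped about 5 mm towards the fingertips during the swing. It was still firmly held, and I allowed for the shift.
  - A small force of about 5 N remained on the wrist at the end.
  - The tool stayed tilted about 1.4° after the tailstock push.
- **Everything else:** I touched none of the bystanders, but did not measure their positions again at the end.

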